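# Index the button press and press the red blank

### The job

The red fabric-covered button blank is waiting in a die one station away from the press ram. Pull up the spring plunger, turn the die table that one station so that the red blank stands under the ram, and let the plunger drop and lock in the hole there; only then work the press handle right down to press the blank home in its die, and let the handle come back up. Do not press the bare steel shell, and leave the shears, thread cone and parts tray where they are.

Things in the scene. Friction and masses are not known exactly. Their poses are not given: they have to be found in the camera images.
- press: Blue bench hand press, fixed. Origin: bench height, on the upright axis of the die table; +x towards ram and column, -x the press front, z up. Steel index plate (radius 140 mm, top z 36) with six brass-bushed holes at radius 124, every 60 degrees, one straight at the front. On it turns the aluminium die table (radius 105, top z 56) with six dies at radius 72, every 60 degrees, one under the ram.
- die_table (a joint): Angle of the die table about the press's upright axis, 0 at the start (locked), positive anticlockwise from above; one station is 1.047 rad either way. Dies and plunger turn with it. Light friction (about 0.12 N m) when unlocked; about 0.01 rad of play when locked.
- plunger (a joint): Lift of the upright spring plunger: 0 = pin fully down in a hole, locked; 0.014 m = pin tip level with the index plate's top; 0.024 m = fully pulled. Spring 7 N (down) to 12 N (up). Let go between holes, the pin rides on the plate and snaps into the next hole reached. It sits on a lug of the die table, 124 mm from its axis, at the press front (-x) at the start, and goes round with the table.
- knob_grip (a point): Centre of the black round pull knob on top of the plunger, 36 mm across, 28 mm tall, 111 mm above the bench when the plunger is down. The knob spins freely on the plunger, so the hand need not turn with the table.
- handle (a joint): Stroke of the press handle: 0 = up at rest, 1.1 rad = right down at its stop; a spring returns it. It swings about a level shaft along the press's y axis at press x 106, z 205 mm; at 0 the arm leans 0.44 rad from upright to the front (-x), at 1.1 it lies almost level to the front. The ram goes down 22 mm per rad, touching a blank at about 0.82 rad; it takes 5 to 15 N down on the ball.
- handle_ball (a point): Centre of the black ball, 32 mm across, at the end of the handle, 130 mm from its shaft, at press y -80 mm; 323 mm above the bench at rest, about 209 mm when it is right down; between the two it moves 75 mm towards the press front.
- press_head (a point): Centre of the underside of the blue press head, which overhangs the die table and carries the ram: 180 mm (press x, 36 to 216) by 72 mm (y), from 160 to 255 mm above the bench; a round pinion boss reaches out to press y -56 mm. The column below it stands at press x 160 to 216 mm.
- ram_nose (a point): Centre of the flat underside (43 mm across) of the steel ram, at press x 72 mm, y 0; 101 mm above the bench at rest.
- red_blank: Red fabric-covered button blank, a dome 50 mm wide and 9 mm tall, lying loose in a die (62 mm outside, 52 mm bore, rim 82 mm above the bench) one station to one side or the other of the ram. Origin: centre of its underside, z up, 74 mm above the bench while unpressed; the full stroke drives it and the friction-held pad below it about 6 mm deeper, where it stays.
- bare_shell: Bare steel button shell, same shape and size as the red blank, in the die one station to the other side of the ram; not to be pressed.
- shears: Fabric shears with black grips, 230 mm long, lying on the bench; leave alone. Origin at the pivot, x along the blades.
- thread_cone: Cone of green thread, 62 mm wide and 118 mm tall, standing on the bench; leave alone. Origin at its underside.
- parts_tray: Grey plastic tray of button parts, 150 x 100 x 45 mm, on the bench; leave alone. Origin at the centre of its underside.
There are look-alikes about, which are no part of the job. Of the things that look like the red_blank, the middle-sized one is meant.

How it is judged:
On the way, in this order (a step that is already met when the one before it is completed fails the run):
1. the plunger is pulled up, its pin clear of the index plate (value of joint plunger above 0.0145 m), for 0.1 s.
2. the red blank is under the ram and the plunger has dropped into the hole there (horizontal distance between red_blank and ram_nose below 0.004 m and value of joint plunger below 0.002 m), for 0.3 s.
3. the handle has driven the red blank home, the table still locked (z of red_blank in the frame of press below 0.071 m and value of joint plunger below 0.002 m), for 0.1 s.
At the end, for the whole second after the job is handed in: Red blank level (7 degrees), at rest, within 4 mm of the ram axis and pressed at least 3 mm deeper than at the start; plunger within 2 mm of fully down; bare shell in its die, not 1.5 mm deeper than at the start; handle back up (within 0.1 rad) (all of step 3 and horizontal distance between red_blank and ram_nose below 0.004 m and angle between red_blank's own z axis and vertical below 0.12 rad and z of bare_shell in the frame of press between 0.0725 and 0.078 m and value of joint handle below 0.1 rad and linear speed of red_blank below 0.02 m/s); the robot touches nothing.
It fails at once if the handle is worked (more than 0.4 rad) while the plunger is not locked (more than 3 mm up) (value of joint handle above 0.4 rad and value of joint plunger above 0.003 m).
It fails at once if the bare steel shell is pressed (z of bare_shell in the frame of press below 0.0725 m).
It fails at once if shears, thread cone or parts tray shifted by more than 20 mm (distance of any of shears, thread_cone, parts_tray from where it was at the start of the episode above 0.02 m).
It also fails if it takes over 53 s, if anything falls off the work surface, if the arm or the gripper's body presses on something with over 40 N, if the wrist force passes 120 N, or if a joint passes its speed limit or range.

### The arm

A 7-joint arm with a two-finger parallel gripper is mounted at the origin on the work surface. World frame = base frame: x ahead of the robot, y to its left, z up, the work surface at z = 0. Lengths are in m, angles in rad, forces in N, time in s.
With the tool pointing down it reaches from about 0.4 to 0.85 m from the base axis. Payload 6.9 kg.
Tool frame: the origin (TCP) lies midway between the tips of the shut fingers; the grasp point (between the pads) lies behind it (ctrl.pinch_z is the z of the grasp point in the tool frame, in m); z points along the fingers, y is the line along which they close (so a half turn about z gives the same grasp; the last joint's range is limited). The gripper opens to 85 mm and grips with 20 to 120 N. Pads are 22 mm wide; open, the fingers measure 114 mm over their backs; the gripper's body (76 mm by 85 mm) begins 54 mm behind the grasp point. The pads swing forward as they close: fully open they stand 13 mm farther back than shut.
Start: joints at [1.363, 0.507, -0.238, 1.5, 0.126, 1.149, -0.155], TCP at [0.193, -0.594, 0.231] pointing down, gripper open.
Joint ranges: [-3.08, 3.08], [-0.24, 2.05], [-1.43, 1.35], [0, 2.5], [-1.52, 4.66], [0.17, 1.96], [-2.89, 2.89]. Speed limits (rad/s): [2.39, 2.39, 3.14, 3.14, 3.14, 3.14, 3.14].

### API

Orientations are given as a unit quaternion [w, x, y, z].
In Python, from station import ctrl, get_state, vision, ticket, models gives the robot as it stands. Calls block until the motion is done:
- ctrl.movep(position, orientation): joint-space move of the TCP to a pose.
- ctrl.movel(position, frame=None, max_speed=0.15): straight line of the TCP; frame=None keeps the orientation; max_speed is the mean speed in m/s.
- ctrl.set_joints(angles): joint-space move.
- ctrl.ungrasp() and ctrl.close_gripper(force=None): open the fingers fully, or close them until they stop; force is the grip in N (None keeps the last).
- ctrl.pause(seconds).
- ctrl.ik(position, orientation): joint angles nearest the present ones, or None.
- get_state(): the state.
- vision.grab_frame(name): name is "scene" or "top" or "wrist"; returns (picture, depth): 400x640x3 uint8, blue, green, red; 400x640 float32, m along the optical axis (not along the pixel's ray), 0 where there is no reading.
- vision.camera_info(name): a dict with "mtx" (3x3 intrinsics, pixels), "R" (3x3) and "t" (3): a world point X has camera coordinates R X + t; the wrist camera has in their place "hand_eye" (4x4, takes a point from camera to tool coordinates, whose origin is the TCP and whose axes are the flange's). Camera axes: x right, y down, z forward; pixel columns grow to the right and rows downward; lengths in m; the calibration is good to about 2 mm. A picture is of the moment at which its call begins: read the wrist's pose just before it. camera_info takes no time and is no camera call.
A pose or a line that the arm cannot do raises ctrl.Unreachable and nothing moves.
- ticket.close_job(): hands the job in; it is judged then, once.
Trained networks look in the newest picture that a camera, given by its name, has taken for a name from the list of things; names that differ only in an ending like _2 or _b are one class to them, and where a whole thing is asked for, a point or a joint stands for the part that bears it (a point fixed in the world has none). Each returns a list of dicts, best first, with "p" (0 to 1); they miss things now and then, are a little off and sometimes report something else, mostly with a low value. They report only what shows in the picture. A call takes as long as a camera call. They do not tell look-alikes from the thing itself.
- models.recognise(camera, target): "point" ([column, row] in pixels, amid what is visible of it).
- models.masks_of(camera, target): "mask" (400x640 bool, what is visible of it) and "point" ([column, row] in pixels, amid what is visible of it).
The state is a dict: "time": time; "qpos": joint angles; "qd": joint speeds; "tau": joint torques, N m; "tcp_pos": TCP position; "eef_rot": TCP orientation; "contact_force": force on the tool from outside, world axes, zero at the start; "wrist_torque": the same for the moment, N m; "width": finger opening in m; "gripper_force": force on a finger pad.
Only numpy, scipy, OpenCV 4.12 (cv2) and the standard library are available. Lean on these libraries where they do the work, as an engineer would, in place of code of your own. Each camera call takes 0.05 s, during which the arm holds its last target. There are 200 camera calls.

## Working session

There is one attempt and no reset: what is moved stays moved. The work goes in short steps, each a Python script; the robot and the scene stay as the last script left them, time stands still between calls to the robot, and variables do not carry over. Pictures are saved under pics/ and viewed, at most 10 in all, crops included, and the job is handed in when it is done.

```bash
ls; mkdir -p pics; cat > h.py <<'E'
import numpy as np, cv2
from station import ctrl,get_state,vision,ticket,models
def w(cam,px,depth=None,z=None):
    c=vision.camera_info(cam);K,R,t=[np.array(c[k]) for k in("mtx","R","t")]
    r=np.linalg.inv(K)@[px[0],px[1],1]
    if z is None: return R.T@(r*depth-t.ravel())
    o=-R.T@t.ravel();d=R.T@r
    return o+d*(z-o[2])/d[2]
def proj(cam,X):
    c=vision.camera_info(cam);K,R,t=[np.array(c[k]) for k in("mtx","R","t")]
    p=K@(R@np.array(X)+t.ravel());return p[:2]/p[2]
E
python3 - <<'E'
from h import *
for n in("scene","top"):
    im,d=vision.grab_frame(n);cv2.imwrite(f"pics/{n}0.png",im);np.save(f"pics/{n}0.npy",d)
    for t in("red_blank","bare_shell","knob_grip","handle_ball","ram_nose","press","shears","thread_cone","parts_tray"):
        for r in models.recognise(n,t)[:5]:
            u,v=map(int,r["point"]);print(n,t,round(r["p"],2),u,v,w(n,(u,v),d[v,u]).round(3))
E
```

```text
pics
scene red_blank 0.62 355 168 [0.398 0.196 0.014]
scene red_blank 0.59 311 202 [ 0.501 -0.031  0.08 ]
scene bare_shell 0.74 323 232 [ 0.624 -0.047  0.086]
scene bare_shell 0.71 327 218 [ 0.579 -0.011  0.078]
scene handle_ball 0.72 342 203 [ 0.658 -0.003  0.269]
scene ram_nose 0.71 334 182 [0.585 0.009 0.272]
scene press 0.59 327 218 [ 0.579 -0.011  0.078]
scene shears 0.8 199 239 [ 0.427 -0.411  0.015]
scene thread_cone 0.9 391 249 [0.774 0.111 0.091]
scene parts_tray 0.57 214 284 [ 0.598 -0.417  0.007]
top red_blank 0.74 297 224 [ 0.501 -0.002  0.084]
top red_blank 0.65 224 259 [0.411 0.203 0.011]
top red_blank 0.4 328 213 [ 0.535 -0.086  0.058]
top bare_shell 0.52 310 176 [ 0.634 -0.037  0.079]
top knob_grip 0.51 362 213 [ 0.526 -0.173  0.125]
top handle_ball 0.87 296 150 [ 0.651 -0.006  0.29 ]
top handle_ball 0.34 368 212 [ 0.529 -0.189  0.122]
top handle_ball 0.29 304 204 [ 0.559 -0.02   0.058]
top ram_nose 0.64 288 183 [0.572 0.012 0.297]
top press 0.63 303 203 [ 0.544 -0.02   0.174]
top press 0.48 448 247 [ 0.445 -0.425  0.009]
top shears 0.92 449 246 [ 0.448 -0.428  0.007]
top thread_cone 0.85 245 134 [0.746 0.141 0.101]
top thread_cone 0.55 302 203 [ 0.539 -0.018  0.208]
top thread_cone 0.35 363 212 [ 0.528 -0.176  0.126]
top parts_tray 0.58 443 188 [ 0.616 -0.42  -0.001]
```

```bash
python3 - <<'E'
import cv2
im=cv2.imread("pics/top0.png")
cv2.imwrite("pics/top0c.png",cv2.resize(im[110:280,180:400],None,fx=3.5,fy=3.5,interpolation=cv2.INTER_CUBIC))
im=cv2.imread("pics/scene0.png")
cv2.imwrite("pics/scene0c.png",cv2.resize(im[130:310,180:420],None,fx=3.3,fy=3.3,interpolation=cv2.INTER_CUBIC))
E
```

```text
(no output)
```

View pics/top0c.png

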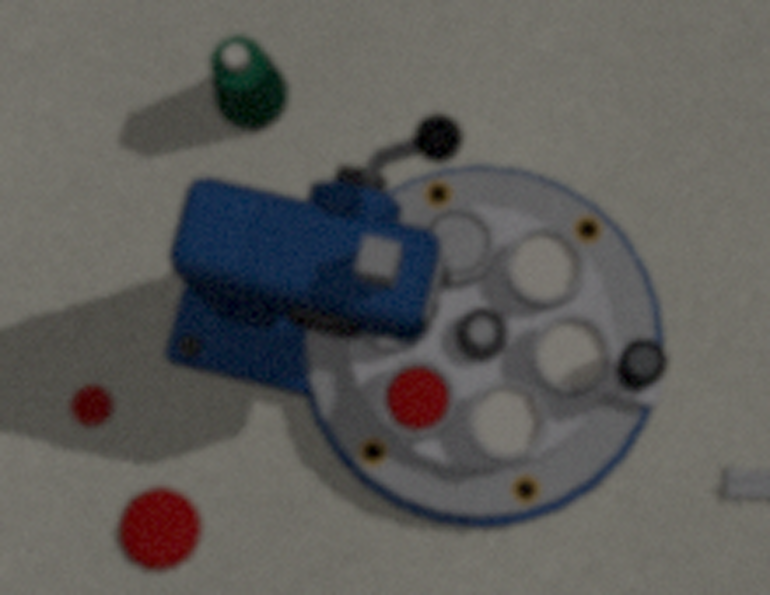

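View pics/scene0c.png

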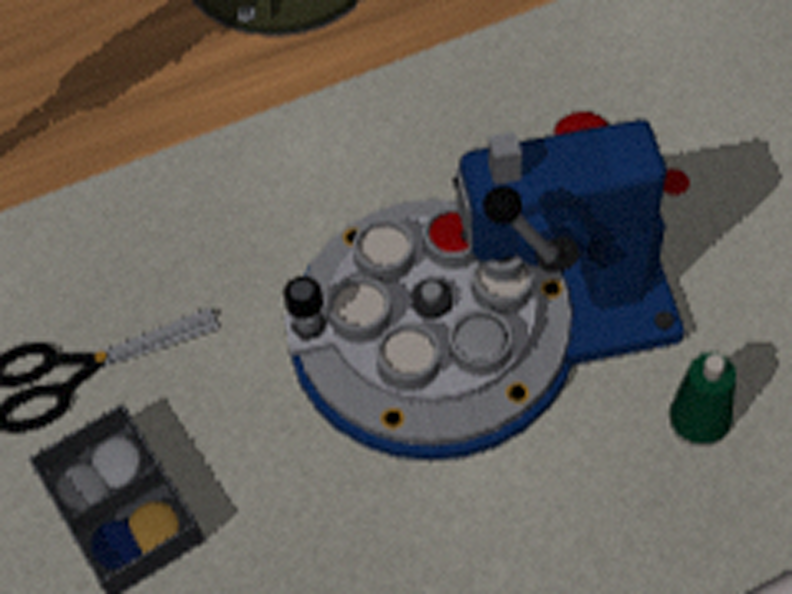

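The top view shows three red domes. The small one is on the bench at (206,226), the middle one sits in a die at (299,224), and the large one is on the bench at (225,261). The one in the die is meant: it is the middle-sized one and lies one station from the ram. The crop confirms it. The knob is at (363,213) and the ball at (305,149). I'll fit the press pose from the bushings, knob and ball in both views.

```bash
cat >> h.py <<'E'
def P(pose,q): # press frame -> world
    x,y,a=pose;c,s=np.cos(a),np.sin(a);return np.array([x+c*q[0]-s*q[1],y+s*q[0]+c*q[1],q[2]])
def quat(yaw): # tool down, tool y axis along world direction yaw
    from scipy.spatial.transform import Rotation as R
    y=np.array([np.cos(yaw),np.sin(yaw),0]);z=np.array([0,0,-1.]);x=np.cross(y,z)
    return R.from_matrix(np.c_[x,y,z]).as_quat()[[3,0,1,2]]
E
python3 - <<'E'
from h import *
from scipy.optimize import least_squares
T=lambda p:(180+p[0]/3.5,110+p[1]/3.5); S=lambda p:(180+p[0]/3.3,130+p[1]/3.3)
hole=lambda d:(.124*np.cos(np.radians(d)),.124*np.sin(np.radians(d)),.036)
obs=[("top",T(p),hole(d)) for p,d in(((438,193),-60),((588,229),-120),((526,489),120),((373,450),60))]
obs+=[("scene",S(p),hole(d)) for p,d in(((350,236),120),((551,287),-60+0),((517,392),-60),((393,417),-120)) if p!=(551,287)]
ball=(.106-.13*np.sin(.44),-.08,.323)
obs+=[("top",T((642,362)),(-.124,0,.118)),("top",T((438,136)),ball),("scene",S((302,296)),(-.124,0,.113)),("scene",S((503,203)),ball),("top",T((418,398)),(.036,.0624,.081))]
f=lambda x:np.concatenate([proj(c,P(x,q))-p for c,p,q in obs])
r=least_squares(f,[.54,-.05,1.4],loss="soft_l1")
print(r.x,f(r.x).reshape(-1,2).round(1).tolist())
for n,q in(("knob",(-.124,0,.111)),("knobend",(-.062,.1074,.111)),("ball",ball),("balldown",(-.024,-.08,.209)),("red",(.036,.0624,.08))):print(n,P(r.x,q).round(4))
s=get_state();print(ctrl.pinch_z,s["time"],s["width"],s["eef_rot"],s["contact_force"])
x=r.x
# wrist look pose above the knob
for yw in(x[2]+np.pi/2-.5,x[2]-np.pi/2-.5,):
  for q in((-.124,0,.2),(-.062,.1074,.12)):print(yw,ctrl.ik(P(x,q),quat(yw)))
for q in((.05,-.08,.36),(-.024,-.08,.22)):
  for yw in(x[2],x[2]+np.pi,x[2]+np.pi/2,x[2]-np.pi/2):print(q,yw,ctrl.ik(P(x,q),quat(yw)))
E
```

```text
[ 0.55481921 -0.05794569  1.33320016] [[0.1, 0.1], [-0.1, -0.0], [0.0, -0.1], [0.1, 0.4], [1.0, 0.2], [0.1, -0.0], [-0.2, 0.3], [0.3, -0.1], [0.0, 0.5], [0.3, -0.0], [-0.2, 0.3], [-0.2, -0.1]]
knob [ 0.5256 -0.1785  0.111 ]
knobend [ 0.4358 -0.0929  0.111 ]
ball [ 0.6445 -0.0276  0.323 ]
balldown [ 0.6269 -0.1001  0.209 ]
red [ 0.5026 -0.0083  0.08  ]
-0.0187 1.0 0.08567770724758796 [-2.62335781e-05  9.87721810e-01  1.56222997e-01 -5.02127503e-06] [ 0.53619397 -0.27786321  0.89511291]
2.40399648307059 [ 0.99375241  0.67138267 -1.22514514  1.72812586  0.66899938  1.2336077
  2.00219815]
2.40399648307059 [ 0.94363581  0.62874702 -1.22519633  2.10086218  0.74743647  0.95108585
  1.70186536]
-0.7375961705192033 [ 0.65895682  0.4637469  -0.56596117  1.73191775  0.28383775  1.02844937
 -0.74478409]
-0.7375961705192033 [ 0.54676381  0.41035724 -0.53953422  2.10490513  0.32166306  0.70531542
 -0.94145632]
(0.05, -0.08, 0.36) 1.3332001562756932 [ 0.51841551  0.6222059  -1.06175642  1.1887246   0.53440562  1.6102225
  0.90596269]
(0.05, -0.08, 0.36) 4.4747928098654866 [ 0.27043731  0.50228293 -0.49035192  1.19249001  0.22929859  1.49979426
 -1.99215415]
(0.05, -0.08, 0.36) 2.90399648307059 [ 0.565605    0.67760762 -1.22542619  1.18808109  0.63420489  1.6649844
  2.40051305]
(0.05, -0.08, 0.36) -0.23759617051920334 [ 0.47653181  0.58842033 -0.94384841  1.18932274  0.46620804  1.57824726
 -0.61159474]
(-0.024, -0.08, 0.22) 1.3332001562756932 [ 0.65331128  0.67678529 -0.98662343  1.48390529  0.57474027  1.29070049
  0.9419177 ]
(-0.024, -0.08, 0.22) 4.4747928098654866 [ 0.30089254  0.53619973 -0.30344386  1.48885059  0.16862626  1.14227068
 -1.84106162]
(-0.024, -0.08, 0.22) 2.90399648307059 [-0.44689411  0.77571564  1.15102249  1.4993673  -0.71768898  1.3349136
 -2.61273154]
(-0.024, -0.08, 0.22) -0.23759617051920334 [ 0.55847574  0.61343847 -0.77492508  1.48515844  0.44258497  1.22402381
 -0.51400641]
```

```bash
cat >> h.py <<'E'
X=np.array([.55482,-.05795,1.3332])
def st(m):
    s=get_state();print(m,round(s["time"],2),np.round(s["tcp_pos"],4),"F",np.round(s["contact_force"],1),"w",round(s["width"],4),"g",np.round(s["gripper_force"],1))
E
python3 - <<'E'
from h import *
q=quat(X[2]-np.pi/2-.52)
ctrl.movep(P(X,(-.124,0,.17)),q);st("above")
ctrl.movel(P(X,(-.124,0,.0935)));st("down")
ctrl.close_gripper(60);st("closed")
ctrl.movel(P(X,(-.124,0,.0935+.020)),max_speed=.05);st("lifted")
im,d=vision.grab_frame("scene");cv2.imwrite("pics/s1.png",cv2.resize(im[130:310,180:420],None,fx=3.3,fy=3.3))
E
```

```text
above 2.93 [ 0.5253 -0.1801  0.17  ] F [ 0.4 -0.8 -0.3] w 0.0858 g 0.0
down 3.59 [ 0.526  -0.1788  0.094 ] F [ 0.5 -0.3 -0.6] w 0.0855 g 0.0
closed 4.12 [ 0.5262 -0.1785  0.0943] F [-0.8 -0.4  5.7] w 0.0344 g 59.5
lifted 4.67 [ 0.5249 -0.1783  0.113 ] F [ -1.7   2.1 -12.2] w 0.0341 g 60.8
```

View pics/s1.png

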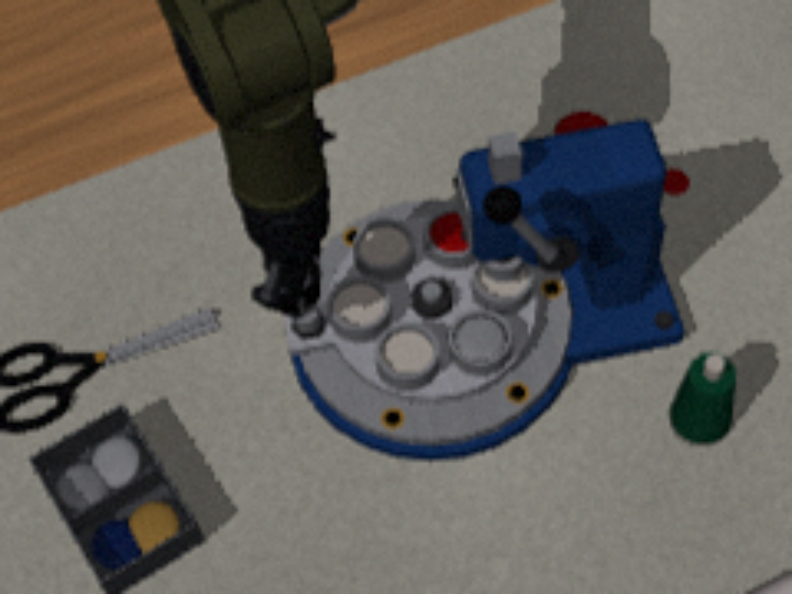

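The knob is held (at about (302,290)) and lifted, with 12 N of spring pull. I'll swing it clockwise by one station and lower it.

```bash
python3 - <<'E'
from h import *
p=lambda deg,z:P(X,(.124*np.cos(np.radians(deg)),.124*np.sin(np.radians(deg)),z))
for d in(170,160,150,140,130,120):ctrl.movel(p(d,.1135),max_speed=.06)
st("turned")
for z in(.107,.102,.0975,.0945):
    ctrl.movel(p(120,z),max_speed=.03);st(z)
im,d=vision.grab_frame("scene");cv2.imwrite("pics/s2.png",cv2.resize(im[130:310,180:420],None,fx=3.3,fy=3.3))
E
```

```text
turned 7.77 [ 0.4359 -0.0923  0.1136] F [  1.9   0.7 -12.6] w 0.0338 g 61.2
0.107 8.13 [ 0.4361 -0.093   0.1069] F [  1.1   0.7 -10.8] w 0.0343 g 61.3
0.102 8.45 [ 0.4361 -0.093   0.102 ] F [ 2.5 -0.  -9.1] w 0.0348 g 61.3
0.0975 8.75 [ 0.4361 -0.093   0.0975] F [ 2.5 -0.1 -9.5] w 0.0342 g 61.3
0.0945 9.0 [ 0.436  -0.093   0.0945] F [ 2.7  0.3 -8.3] w 0.0344 g 62.1
```

View pics/s2.png

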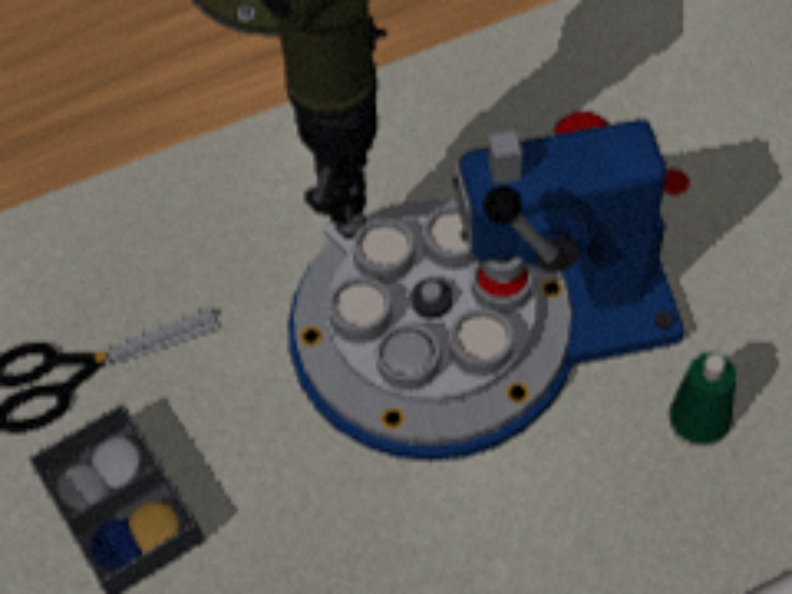

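The red blank is under the ram (about (502,280)), and the spring force kept falling all the way down, so the pin is in the hole. I'll release and check the knob's height.

```bash
python3 - <<'E'
from h import *
ctrl.ungrasp();st("open")
p=P(X,(-.062,.1074,.2));ctrl.movel(p);st("up")
b=P(X,(.049,-.08,.40))
ctrl.movep(b,quat(X[2]-np.pi/2));ctrl.close_gripper(40);st("over ball")
im,d=vision.grab_frame("top");cv2.imwrite("pics/t3.png",cv2.resize(im[110:280,180:400],None,fx=3.5,fy=3.5))
for n in("top","scene"):
    if n=="scene": im,d=vision.grab_frame(n)
    k=P(X,(-.062,.1074,.125));u,v=proj(n,k).round().astype(int);print(n,(u,v),[w(n,(a,c),d[c,a]).round(4).tolist() for a in(u-1,u+1) for c in(v-1,v+1)])
E
```

```text
open 9.6 [ 0.4359 -0.093   0.0946] F [ 0.7 -0.3 -0.5] w 0.0853 g 0.0
up 10.45 [ 0.4353 -0.093   0.1993] F [-0.2 -0.2  0. ] w 0.0853 g 0.0
over ball 12.35 [ 0.6441 -0.0291  0.4   ] F [-0.5  0.6 -0.8] w 0.0002 g 0.0
top (np.int64(331), np.int64(247)) [[0.3928, -0.0685, 0.783], [0.3902, -0.0685, 0.7826], [0.3926, -0.071, 0.7863], [0.3902, -0.0711, 0.7828]]
scene (np.int64(285), np.int64(187)) [[0.432, -0.0947, 0.1257], [0.4384, -0.0976, 0.1242], [0.4365, -0.0893, 0.1279], [0.4412, -0.0917, 0.1241]]
```

View pics/t3.png

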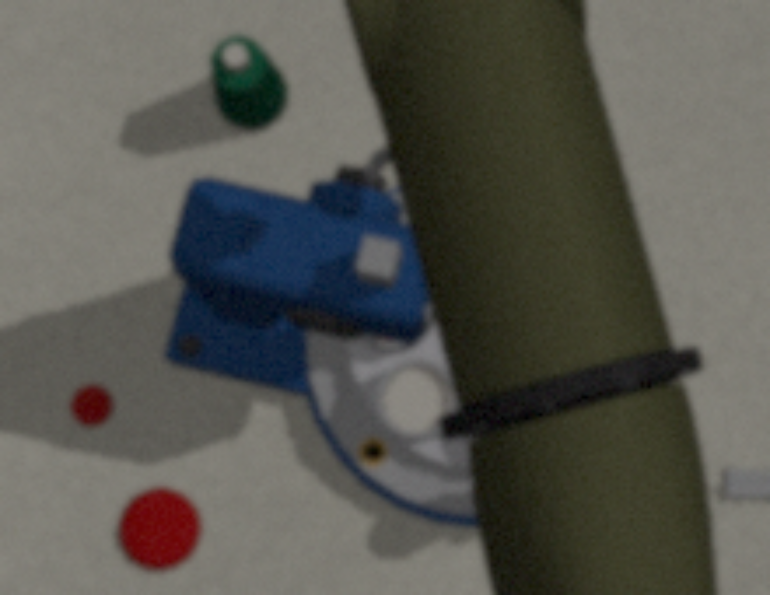

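The top view is hidden by the arm, but the scene depth puts the knob top at 0.125 m, which is fully down, so the table is locked. Next I press along the handle's arc.

```bash
cat >> h.py <<'E'
def arc(t,dz=.0,dx=.0):
    a=.44+t;return P(X,(.106-.13*np.sin(a)+dx,-.08,.205+.13*np.cos(a)+.016+dz))
E
python3 - <<'E'
from h import *
ctrl.movel(arc(0,.012,.003));st("near")
ctrl.movel(arc(0,-.001,.003),max_speed=.04);st(0)
for t in(.12,.24,.36):
    ctrl.movel(arc(t,-.001,.003),max_speed=.06);st(t)
im,d=vision.grab_frame("scene");cv2.imwrite("pics/s4.png",cv2.resize(im[100:310,180:420],None,fx=2.8,fy=2.8))
E
```

```text
near 12.93 [ 0.6453 -0.0248  0.351 ] F [0.2 0.1 0. ] w -0.0 g 0.0
0 13.41 [ 0.6456 -0.0245  0.3385] F [-0.3 -0.2  4.2] w -0.0002 g 2.2
0.12 13.82 [ 0.6421 -0.0389  0.3313] F [-1.5 -2.5  8.9] w -0.0001 g 4.3
0.24 14.22 [ 0.6388 -0.0525  0.3227] F [-3.8 -4.3 11.8] w 0.0001 g 6.0
0.36 14.63 [ 0.6358 -0.0654  0.3123] F [-6.  -6.8 14.3] w 0.0001 g 7.3
```

View pics/s4.png

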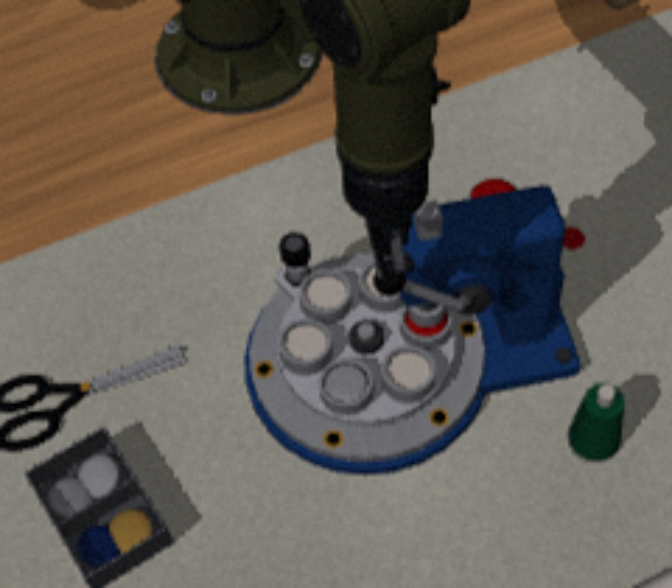

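The ball (about (388,280)) follows under the fingers, the plunger stays down and the red blank is under the ram. Continuing.

```bash
python3 - <<'E'
from h import *
for t in(.5,.65,.8,.9,1.0,1.07,1.11):
    ctrl.movel(arc(t,-.0015,.003),max_speed=.06);st(t)
    if get_state()["contact_force"][2]>60:break
im,d=vision.grab_frame("scene");cv2.imwrite("pics/s5.png",cv2.resize(im[130:310,180:420],None,fx=3.3,fy=3.3))
E
```

```text
0.5 15.14 [ 0.6333 -0.0775  0.2977] F [-3.9 -8.3 13.9] w 0.0001 g 6.3
0.65 15.62 [ 0.6314 -0.0866  0.2805] F [-1.5 -8.2  8.3] w -0.0002 g 4.3
0.8 16.09 [ 0.6296 -0.0917  0.2624] F [-1.5 -4.3  5.9] w 0.0003 g 2.9
0.9 16.46 [ 0.6288 -0.0949  0.2501] F [-0.  -2.9  4.5] w -0.0 g 2.5
1.0 16.82 [ 0.6282 -0.0971  0.2372] F [-0.  -3.1  5.4] w 0.0004 g 2.4
1.07 17.12 [ 0.6281 -0.0977  0.2282] F [-0.6 -2.7  4.7] w 0.0006 g 2.2
1.11 17.38 [ 0.6283 -0.0979  0.2246] F [-3.  -4.6 14.6] w 0.0 g 7.3
```

View pics/s5.png

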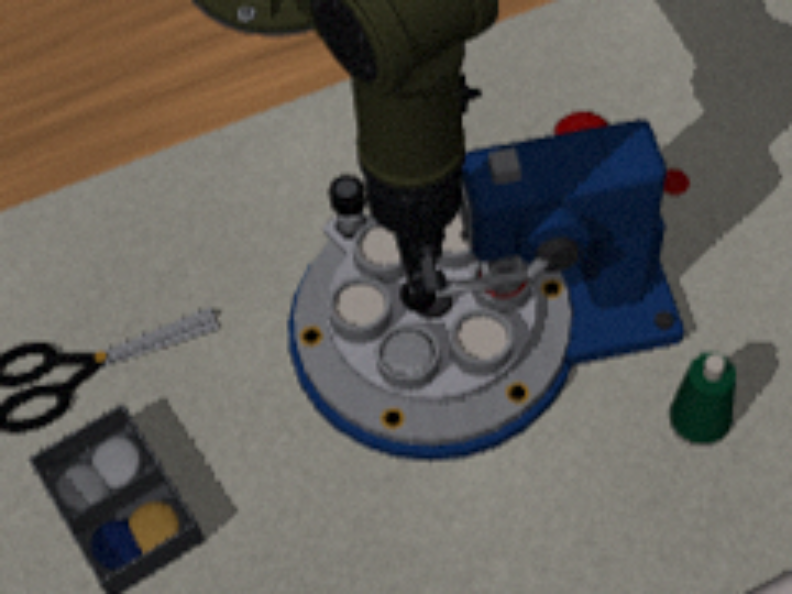

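The handle lies nearly level, with the ball at about (420,292). I'll push a little further until it meets the stop, then ride it back up.

```bash
python3 - <<'E'
from h import *
for dz in(-.004,-.006,-.008):
    ctrl.movel(arc(1.11,dz,.003),max_speed=.03);st(dz)
    if get_state()["contact_force"][2]>35:break
ctrl.pause(.4);st("held")
for t in(.9,.7,.5,.3,.15,0):ctrl.movel(arc(t,0,.002),max_speed=.12)
st("top");ctrl.movel(arc(0,.08,.0));st("off")
p=P(X,(-.12,-.30,.35));ctrl.movep(p,quat(X[2]-np.pi/2));st("clear")
im,d=vision.grab_frame("scene");cv2.imwrite("pics/s6.png",cv2.resize(im[130:310,180:420],None,fx=3.3,fy=3.3))
for n,q in(("knob",(-.062,.1074,.125)),("balltop",(.0506,-.08,.335))):
    u,v=proj("scene",P(X,q)).round().astype(int);print(n,P(X,q).round(3),w("scene",(u,v),d[v,u]).round(4))
E
```

```text
-0.004 17.68 [ 0.6284 -0.0979  0.2243] F [-7.9 -5.2 27.8] w -0.0001 g 13.9
-0.006 17.93 [ 0.6285 -0.0979  0.2241] F [-11.8  -6.1  38.7] w -0.0001 g 19.4
held 18.32 [ 0.6285 -0.0979  0.2241] F [-12.   -4.9  37.7] w -0.0002 g 19.3
top 20.47 [ 0.645  -0.0251  0.3384] F [-0.3  1.8  1.8] w -0.0002 g 1.2
off 21.15 [ 0.6443 -0.0282  0.4175] F [-0.2  0.2  0.4] w -0.0001 g 0.0Traceback (most recent call last):
  File "<stdin>", line 8, in <module>
station.Unreachable: the arm cannot take that pose within its joint ranges
```

```bash
python3 - <<'E'
from h import *
ctrl.movel(P(X,(-.12,-.02,.42)));st("clear")
im,d=vision.grab_frame("scene");cv2.imwrite("pics/s6.png",cv2.resize(im[130:310,180:420],None,fx=3.3,fy=3.3))
for n,q in(("knob",(-.062,.1074,.125)),("balltop",(.0506,-.08,.335))):
    u,v=proj("scene",P(X,q)).round().astype(int);print(n,P(X,q).round(3),w("scene",(u,v),d[v,u]).round(4))
E
```

```text
clear 22.51 [ 0.5464 -0.1782  0.42  ] F [ 0.1  0.7 -0.8] w 0.0002 g 0.0
knob [ 0.436 -0.093  0.125] [ 0.4367 -0.0932  0.125 ]
balltop [ 0.644 -0.028  0.335] [ 0.6469 -0.0296  0.3405]
```

View pics/s6.png

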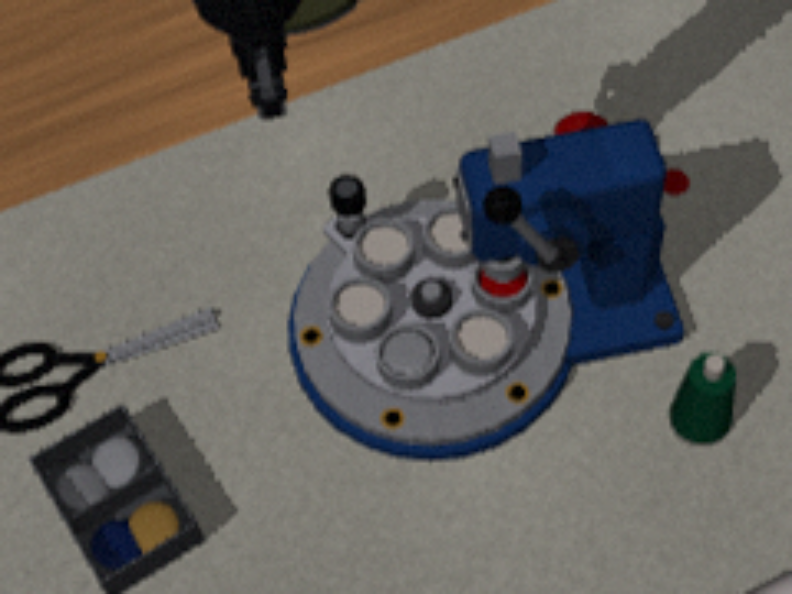

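The handle is back up (ball at (503,205)), the knob is down, and the red blank sits deeper in its die under the ram at (502,282). The bystanders have not moved.

```bash
python3 -c "
from h import *
print(ticket.close_job())"
```

```text
the job is handed in; nothing more can be done
None
```

The red blank was turned under the ram, the table locked, the handle worked to its stop and let back up, and the job was handed in at about 22.5 s; no verdict was returned.

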